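Set the laminator to thick and start it

ROBOT

A 6-joint arm with a two-finger parallel gripper is mounted at the origin on a cart in front of the work surface, level with it; the furniture and walls round the work are solid. World frame = base frame: x ahead of the robot, y to its left, z up, the work surface at z = 0. Lengths are in m, angles in rad, forces in N, time in s.
With the tool pointing down it reaches from about 0.25 to 0.775 m from the base axis. Payload 4 kg.
Tool frame: the origin (TCP) lies on the centre line of the jaws, within the pads' length; the fingertips stand 17 mm ahead of it and the grasp point (between the pads) lies 2 mm behind it; z points along the fingers, y is the line along which they close (so a half turn about z gives the same grasp; the last joint's range is limited). The gripper opens to 94 mm and grips with 3 to 60 N. Pads are 16 mm wide; open, the fingers measure 119 mm over their backs; the gripper's body (75 mm by 177 mm) begins 78 mm behind the grasp point.
Start: joints at [-1.311, 0.087, 1.371, -0, 1.684, -0.103], TCP at [0.195, -0.514, 0.223] pointing down, gripper open.
Joint ranges: [-3.1, 3.1], [-0.76, 2.03], [0.27, 2.55], [-1.08, 4.22], [0.17, 2.65], [-2.57, 2.57]. Speed limits (rad/s): [2.79, 2.79, 3.14, 3.14, 3.14, 3.14].

INTERFACE

Orientations are given as [roll, pitch, yaw] about the fixed x, y, z axes, in that order (R = Rz(yaw) Ry(pitch) Rx(roll)).
In Python, from bench import robot gives the robot as it stands.
- The arm moves only by the tool servo_tool, never from a script. Its argument "plan" is a list of rows, each a list of 7 numbers: the shift along the tool's x, y, z normalised to -1 to 1, where 1 is 0.1 m, then the turn, a rotation vector about the tool's x, y, z normalised to -1 to 1, where 1 is pi/2 rad, then the finger opening in mm, from 0 to 94. In form: [[x, y, z, ax, ay, az, gripper], ...]. A call has 1 to 12 rows; each row is the pose to reach, as a shift and turn from the pose commanded when the call began, along the tool's axes at that moment; what a row does not reach only later rows make up. A row lasts 1/12 s, in which the tool goes at most 41.7 mm and 7.16 degrees, less where a joint would pass 70% of its speed; a pose out of reach is approached as far as the arm can. A call with a number of a shift or a turn outside -1 to 1 is refused whole. A call with a gripper value outside its range is refused whole. The fingers move at their own pace and stop on an object; the grip force is fixed at half the most. Time passes only in rows, so rows that repeat a pose let the fingers close. It gives the time, the measured TCP pose, the force, the opening and the grip force at its end, in the units of the state.
- robot.get_obs(): the state, without advancing time (a new reading comes with each control period).
- robot.snapshot(name): name is "side" or "top" or "wrist"; returns the picture (480x640x3 uint8, red, green, blue); there is no depth.
- robot.camera_params(name): a dict with "camera_matrix" (3x3 intrinsics, pixels), "distortion" ([k1, k2, p1, p2, k3] as OpenCV has them; the pictures are not rectified), "rvec" (rotation vector, rad) and "tvec" (3), from world to camera coordinates, as OpenCV has them; the wrist camera has in their place "tool_from_camera" (4x4, takes a point from camera to tool coordinates, whose origin is the TCP and whose axes are the flange's). Camera axes: x right, y down, z forward; pixel columns grow to the right and rows downward; lengths in m; the calibration is good to about 2 mm. A picture is of the moment at which its call begins: read the wrist's pose just before it. camera_params takes no time and is no camera call.
- robot.close_job(): hands the job in; it is judged then, once.
Trained networks look in the newest picture that a camera, given by its name, has taken for a name from the list of things; names that differ only in an ending like _2 or _b are one class to them, and where a whole thing is asked for, a point or a joint stands for the part that bears it (a point fixed in the world has none). Each returns a list of dicts, best first, with "conf" (0 to 1); they miss things now and then, are a little off and sometimes report something else, mostly with a low value. They report only what shows in the picture. A call takes as long as a camera call.
- robot.find_in(thing, camera): "extent" ([centre column, centre row, width, height] in pixels, round what is visible of it).
The state is a dict: "time": time; "joint_positions": joint angles; "qvel": joint speeds; "joint_torque": joint torques, N m; "tool_pos": TCP position; "ee_rot": TCP orientation; "wrist_force": force on the tool from outside, world axes, zero at the start; "wrist_torque": the same for the moment, N m; "width": finger opening in m; "finger_force": force on a finger pad.
Only numpy, scipy, OpenCV 4.12 (cv2) and the standard library are available. Lean on these libraries where they do the work, as an engineer would, in place of code of your own. Each camera call takes 0.05 s, during which the arm holds its last target. There are 200 camera calls.

TASK

Get the small laminator on the counter ready for thick pouches: with your fingertips push the sliding lever on its top to the right as you face it, on past the notch where it first catches half-way, until it is fully home at the second stop at the far end of its slot; then press the round key all the way down and let it come up again. Only push, do not grip or force the lever; do not press the round key before the lever is home, never press the square key, and leave the things standing around where they are.

Things in the scene. Friction and masses are not known exactly. Their poses are not given: they have to be found in the camera images.
- laminator: White laminator, 110 (x) x 240 (y) x 62 mm high, fixed to the counter; a feed lip sticks out 16 mm from its front. Origin: centre of its underside. Its front (feed slot) faces its -x, z is up; its +y is left as seen from the front. Its flat top is 62 mm above the origin. The lever is on the left half of the top, the two keys on the right half.
- lever_cap (a point): Centre of the black ridged cap of the sliding lever: 24 mm (laminator x) x 16 mm (laminator y) x 22 mm high, underside 4 mm and top 26 mm above the laminator's top. At the start it is at the left end of the slot, 80 mm left of the laminator's middle; it slides along the laminator's -y (to the right). Its left face, 8 mm from this point, is the one to push.
- thickness_lever (a joint): Travel of the lever in m: 0 off (left end), 0.024 first notch (a spring detent, thin pouches), 0.048 second stop (right end, thick pouches; a rigid end stop with a spring notch). It takes about 7 N to push it out of off and again out of the first notch; once it is about 4 mm past half-way between two stops it snaps on to within 3 mm of the next one and stays there (about 2 mm of play in each notch). Apart from the notches it drags with about 1.5 N.
- round_key_top (a point): Centre of the top face of the round key, 26 mm across, on a 36 mm square, 5 mm high black base; the face is 15 mm above the laminator's top, travel 6 mm straight down, about 5 N fully down, springs back. It and the square key stand 50 mm apart along the laminator's y, either one may be the one nearer the lever.
- round_key (a joint): How far the round key is pressed, in m: 0 up, 0.006 fully down.
- square_key_top (a point): Centre of the top face of the square key (24 x 24 mm, same base, height and spring as the round one), not to be pressed.
- square_key (a joint): How far the square key is pressed, in m: 0 up, 0.006 fully down.
- stamp: Bystander: loose wooden hand stamp, 50 x 25 x 72 mm high, standing behind the laminator. Origin: centre of its underside.
- glue: Bystander: loose glue stick, 26 mm across, 92 mm high, standing behind the laminator. Origin: centre of its underside.
- rubber: Bystander: loose eraser, 58 x 24 x 14 mm, lying left of the laminator. Origin: centre of its underside.

How it is judged:
On the way, in this order (a step that is already met when the one before it is completed fails the run):
1. the lever is home at the second stop (value of joint thickness_lever above 0.044 m), for 0.2 s.
2. the round key is pressed down (value of joint round_key above 0.0045 m), for 0.05 s.
At the end, for the whole second after the job is handed in: The lever is at its second stop (travel over 44 of 48 mm), the round key has been pressed (over 4.5 of 6 mm) after that and is up again, the square key is up, and stamp, glue stick and eraser are within 20 mm of where they stood and upright (value of joint thickness_lever above 0.044 m and value of joint each of round_key, square_key below 0.002 m and distance of each of stamp, glue, rubber from where it was at the start of the episode below 0.02 m and angle between each of stamp, glue's own z axis and vertical below 0.3 rad); the robot touches nothing.
It fails at once if the round key is pressed before the lever is home (value of joint round_key above 0.003 m and value of joint thickness_lever below 0.042 m).
It fails at once if the square key is pressed (value of joint square_key above 0.003 m).
It fails at once if the lever is gripped or forced (over 40 N from the robot) (contact force between the fingers and thickness_lever above 40 N).
It fails at once if a bystander is lifted, carried or pushed away (distance of any of stamp, glue, rubber from where it was at the start of the episode above 0.03 m).
It also fails if it takes over 40 s, if anything falls off the work surface, if the arm or the gripper's body presses on something with over 40 N, if the wrist force passes 120 N, or if a joint passes its speed limit or range.

## Working session

There is one attempt and no reset: what is moved stays moved. The work goes in short steps, Python scripts to look and compute and a tool call to move; the robot and the scene stay as the last step left them, time stands still between calls to the robot, and variables do not carry over. Pictures are saved under pics/ and viewed, at most 10 in all, crops included, and the job is handed in when it is done.

Besides the shell and the picture viewer there is one more tool, called after "Emit:" by a JSON object that holds its "fn" and its "kwargs", one argument or row to a line. servo_tool: Moves the arm, as the interface text tells. Scaled input: -1 to 1 covers 0.1 m each way for a shift and pi/2 rad each way for a turn. Its arguments: {"type":"object","properties":{"plan":{"type":"array","items":{"type":"array","items":{"type":"number"}}}},"required":["plan"]}

```bash
mkdir -p pics
cat > h.py <<'E'
import numpy as np, cv2
from bench import robot
def ray(cam,px):
    p=robot.camera_params(cam); K=np.array(p["camera_matrix"]);d=np.array(p["distortion"])
    u=cv2.undistortPoints(np.array([[px]],float),K,d)[0,0]; r=np.array([u[0],u[1],1.])
    R=cv2.Rodrigues(np.array(p["rvec"],float))[0]; t=np.array(p["tvec"],float).ravel()
    return -R.T@t, R.T@r
def onz(cam,px,z):
    o,r=ray(cam,px); return o+r*(z-o[2])/r[2]
def snap(cam,f):
    im=robot.snapshot(cam); cv2.imwrite("pics/"+f+".png",cv2.cvtColor(np.asarray(im),cv2.COLOR_RGB2BGR))
E
python3 - <<'E'
from h import *
np.set_printoptions(precision=4,suppress=True)
o=robot.get_obs(); print(o["tool_pos"],o["ee_rot"],o["time"])
Z=dict(laminator=.06,lever_cap=.088,round_key_top=.077,square_key_top=.077,stamp=.05,glue=.05,rubber=.014)
for c in("top","side"):
    snap(c,c+"0")
    for n,z in Z.items():
        for r in robot.find_in(n,c)[:2]: print(c,n,round(r["conf"],2),np.round(r["extent"]),onz(c,r["extent"][:2],z))
E
```

```text
[ 0.195  -0.5137  0.2213] [-3.1394 -0.0002  0.3628] 0.0
top laminator 0.91 [358. 283. 172. 112.] [0.5316 0.3339 0.06  ]
top lever_cap 0.61 [306. 289.  18.  16.] [0.5183 0.408  0.088 ]
top round_key_top 0.74 [421. 271.  19.  16.] [0.5451 0.2459 0.077 ]
top square_key_top 0.8 [382. 283.  22.  24.] [0.528  0.3008 0.077 ]
top stamp 0.84 [307. 224.  28.  36.] [0.6209 0.4085 0.05  ]
top glue 0.63 [362. 198.  22.  32.] [0.6621 0.3263 0.05  ]
top rubber 0.82 [250. 316.  33.  30.] [0.4879 0.4958 0.014 ]
side laminator 0.65 [336. 251. 106. 133.] [0.5279 0.379  0.06  ]
side lever_cap 0.83 [337. 259.  22.  18.] [0.5089 0.4249 0.088 ]
side round_key_top 0.55 [357. 196.  14.  15.] [0.54   0.2616 0.077 ]
side square_key_top 0.52 [355. 213.  16.  17.] [0.5271 0.304  0.077 ]
side stamp 0.56 [264. 263.  32.  49.] [0.6152 0.4348 0.05  ]
side glue 0.79 [271. 217.  16.  53.] [0.6543 0.3335 0.05  ]
side rubber 0.66 [335. 257.  16.  16.] [0.5422 0.3422 0.014 ]
side rubber 0.65 [328. 342.  21.  40.] [0.487 0.504 0.014]
```

View pics/top0.png

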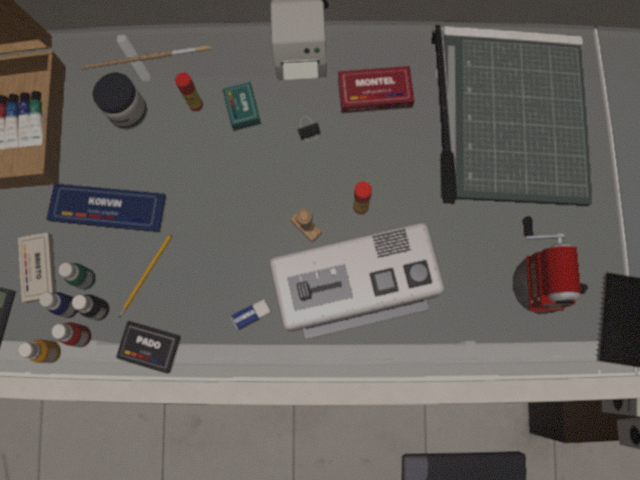

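View pics/side0.png

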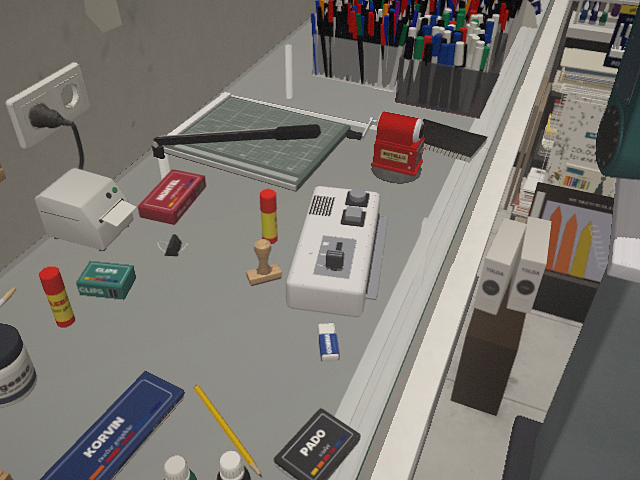

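The top view shows the laminator with the lever cap at (304,290), the square key at (384,281) and the round key at (418,271). The round key is the right-most one. The side view agrees: round key (357,196), square key (355,213), lever (336,258), eraser (328,342). I'll head over there and refine with the wrist camera.

Emit:
{"fn": "servo_tool", "kwargs": {
  "plan": [
    [0.88, -0.96, -0.04, 0, 0, 0, 0],
    [0.88, -0.96, -0.04, 0, 0, 0, 0],
    [0.88, -0.96, -0.04, 0, 0, 0, 0],
    [0.88, -0.96, -0.04, 0, 0, 0, 0]
  ]
}}

```text
time: 1.13
tool_pos: [0.2451, -0.3888, 0.2272]
ee_rot: [-3.141, -0.002, 0.367]
wrist_force: [0.5, -0.1, -0.3]
width: 0.0703
finger_force: 0.0
```

Emit:
{"fn": "servo_tool", "kwargs": {
  "plan": [
    [0.88, -0.96, -0.04, 0, 0, 0, 0],
    [0.88, -0.96, -0.04, 0, 0, 0, 0],
    [0.88, -0.96, -0.04, 0, 0, 0, 0],
    [0.88, -0.96, -0.04, 0, 0, 0, 0]
  ]
}}

```text
time: 1.47
tool_pos: [0.2933, -0.2681, 0.2314]
ee_rot: [3.141, -0.003, 0.369]
wrist_force: [0.3, 0.3, 0.4]
width: 0.0441
finger_force: 0.0
```

Emit:
{"fn": "servo_tool", "kwargs": {
  "plan": [
    [0.88, -0.96, -0.04, 0, 0, 0, 0],
    [0.88, -0.96, -0.04, 0, 0, 0, 0],
    [0.88, -0.96, -0.04, 0, 0, 0, 0],
    [0.88, -0.96, -0.04, 0, 0, 0, 0]
  ]
}}

```text
time: 1.8
tool_pos: [0.3415, -0.147, 0.2352]
ee_rot: [-3.141, -0.003, 0.371]
wrist_force: [-0.7, 0.2, -0.1]
width: 0.0174
finger_force: 0.0
```

Emit:
{"fn": "servo_tool", "kwargs": {
  "plan": [
    [0.88, -0.96, -0.04, 0, 0, 0, 0],
    [0.88, -0.96, -0.04, 0, 0, 0, 0],
    [0.88, -0.96, -0.04, 0, 0, 0, 0],
    [0.88, -0.96, -0.04, 0, 0, 0, 0]
  ]
}}

```text
time: 2.13
tool_pos: [0.3896, -0.026, 0.2388]
ee_rot: [-3.14, -0.002, 0.371]
wrist_force: [-0.2, -0.2, 0.2]
width: 0.0006
finger_force: 0.0
```

Emit:
{"fn": "servo_tool", "kwargs": {
  "plan": [
    [0.88, -0.96, -0.04, 0, 0, 0, 0],
    [0.88, -0.96, -0.04, 0, 0, 0, 0],
    [0.88, -0.96, -0.04, 0, 0, 0, 0],
    [0.88, -0.96, -0.04, 0, 0, 0, 0]
  ]
}}

```text
time: 2.47
tool_pos: [0.438, 0.0943, 0.2421]
ee_rot: [-3.14, -0.001, 0.368]
wrist_force: [-0.4, -0.0, -0.2]
width: 0.0004
finger_force: 0.0
```

Emit:
{"fn": "servo_tool", "kwargs": {
  "plan": [
    [0.88, -0.96, -0.04, 0, 0, 0, 0],
    [0.88, -0.96, -0.04, 0, 0, 0, 0],
    [0.88, -0.96, -0.04, 0, 0, 0, 0],
    [0.88, -0.96, -0.04, 0, 0, 0, 0]
  ]
}}

```text
time: 2.8
tool_pos: [0.4865, 0.2147, 0.245]
ee_rot: [-3.14, 0.0, 0.367]
wrist_force: [0.8, -1.3, -0.9]
width: 0.0007
finger_force: 0.0
```

Emit:
{"fn": "servo_tool", "kwargs": {
  "plan": [
    [0.4, -0.8, -0.1, 0, 0, -0.9, 0],
    [0.4, -0.8, -0.1, 0, 0, -0.9, 0],
    [0.4, -0.8, -0.1, 0, 0, -0.9, 0],
    [0.4, -0.8, -0.1, 0, 0, -0.9, 0],
    [0.4, -0.8, -0.1, 0, 0, -0.9, 0],
    [0.4, -0.8, -0.1, 0, 0, -0.9, 0],
    [0.4, -0.8, -0.1, 0, 0, -0.9, 0],
    [0.4, -0.8, -0.1, 0, 0, -0.9, 0],
    [0.4, -0.8, -0.1, 0, 0, -0.9, 0],
    [0.4, -0.8, -0.1, 0, 0, -0.9, 0],
    [0.4, -0.8, -0.1, 0, 0, -0.9, 0],
    [0.4, -0.8, -0.1, 0, 0, -0.9, 0]
  ]
}}

```text
time: 3.8
tool_pos: [0.4946, 0.2982, 0.2562]
ee_rot: [-3.141, 0.001, 1.78]
wrist_force: [-0.1, 0.5, -0.8]
width: 0.0005
finger_force: 0.0
```

```bash
cat >> h.py <<'E'
from scipy.spatial.transform import Rotation as Ro
def wristray(px,o):
    p=robot.camera_params("wrist"); T=np.array(p["tool_from_camera"])
    u=cv2.undistortPoints(np.array([[px]],float),np.array(p["camera_matrix"]),np.array(p["distortion"]))[0,0]
    R=Ro.from_euler("xyz",o["ee_rot"]).as_matrix()
    return R@T[:3,3]+o["tool_pos"], R@T[:3,:3]@np.array([u[0],u[1],1.])
def wz(px,z,o):
    c,r=wristray(px,o); return c+r*(z-c[2])/r[2]
E
python3 - <<'E'
from h import *
np.set_printoptions(precision=4,suppress=True)
o=robot.get_obs(); print(o["tool_pos"],o["ee_rot"],o["time"],np.max(np.abs(o["qvel"])))
snap("wrist","w0")
for n,z in dict(laminator=.062,lever_cap=.088,round_key_top=.077,square_key_top=.077).items():
    for r in robot.find_in(n,"wrist")[:2]: print(n,round(r["conf"],2),np.round(r["extent"]),wz(r["extent"][:2],z,o))
E
```

```text
[0.4946 0.2982 0.2562] [-3.1414  0.0015  1.7795] 3.8 0.36860612562989553
laminator 0.68 [372. 181. 133. 250.] [0.5336 0.3436 0.062 ]
laminator 0.34 [375. 102.  37.  20.] [0.519  0.4133 0.062 ]
lever_cap 0.85 [375. 103.  32.  21.] [0.5159 0.4093 0.088 ]
round_key_top 0.93 [358. 281.  22.  26.] [0.5407 0.2483 0.077 ]
square_key_top 0.57 [358. 230.  28.  23.] [0.529  0.2977 0.077 ]
```

View pics/w0.png

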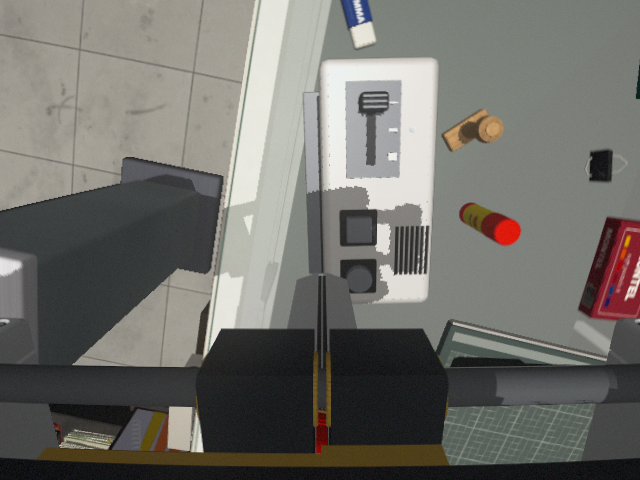

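The wrist view shows the cap at (374,103), its slot running down to (370,163), the square key at (358,228) and the round key at (358,276). Next I'll work out the laminator's yaw from the edges.

Run:
```python
from h import *
np.set_printoptions(precision=4,suppress=True)
o=robot.get_obs()
def line(a,b,z):
    A,B=wz(a,z,o),wz(b,z,o); d=A-B; print(A,B,np.linalg.norm(d),np.arctan2(-d[0],d[1]))
line((322,75),(324,262),.055); line((439,75),(429,290),.055); line((347,82),(346,175),.062); line((400,82),(400,178),.062)
line((358,230),(358,281),.077)
```

```text
[0.4672 0.4283 0.055 ] [0.5053 0.2544 0.055 ] 0.17802893043027035 0.215822609884277
[0.5712 0.4505 0.055 ] [0.6191 0.2465 0.055 ] 0.20960059115849747 0.23083705492345827
[0.4904 0.426  0.062 ] [0.5075 0.3454 0.062 ] 0.08247256130443037 0.2082895115656842
[0.5367 0.4359 0.062 ] [0.5581 0.3531 0.062 ] 0.08550469163501127 0.2523805080774148
[0.5284 0.299  0.077 ] [0.5401 0.2493 0.077 ] 0.05102620811864394 0.22962277029168696
```

Emit:
{"fn": "servo_tool", "kwargs": {
  "plan": [
    [0.9, 0.44, 0.4, 0, 0, -0.01, 0],
    [0.9, 0.44, 0.4, 0, 0, -0.01, 0],
    [0.9, 0.44, 0.4, 0, 0, -0.01, 0],
    [0.9, 0.44, 0.4, 0, 0, -0.01, 0]
  ]
}}

```text
time: 4.38
tool_pos: [0.5173, 0.4003, 0.2114]
ee_rot: [-3.135, 0.001, 1.795]
wrist_force: [-0.7, -1.0, -0.4]
width: 0.0004
finger_force: 0.0
```

Emit:
{"fn": "servo_tool", "kwargs": {
  "plan": [
    [0.42, 0, 0.8, 0, 0, 0, 0],
    [0.42, 0, 0.8, 0, 0, 0, 0],
    [0.42, 0, 0.8, 0, 0, 0, 0],
    [0.42, 0, 0.8, 0, 0, 0, 0],
    [0.42, 0, 0.8, 0, 0, 0, 0]
  ]
}}

```text
time: 4.8
tool_pos: [0.5095, 0.4378, 0.1375]
ee_rot: [3.141, 0.001, 1.792]
wrist_force: [-0.3, -0.2, 0.1]
width: 0.0001
finger_force: 0.0
```

Run:
```python
from h import *
np.set_printoptions(precision=4,suppress=True)
o=robot.get_obs(); print(o["tool_pos"],o["ee_rot"],o["time"])
snap("side","s1")
im=cv2.imread("pics/s1.png")[120:380,220:480]; cv2.imwrite("pics/s1c.png",cv2.resize(im,(600,600),interpolation=cv2.INTER_CUBIC))
```

```text
[0.5095 0.4378 0.1375] [3.1409 0.0009 1.7917] 4.8
```

View pics/s1c.png

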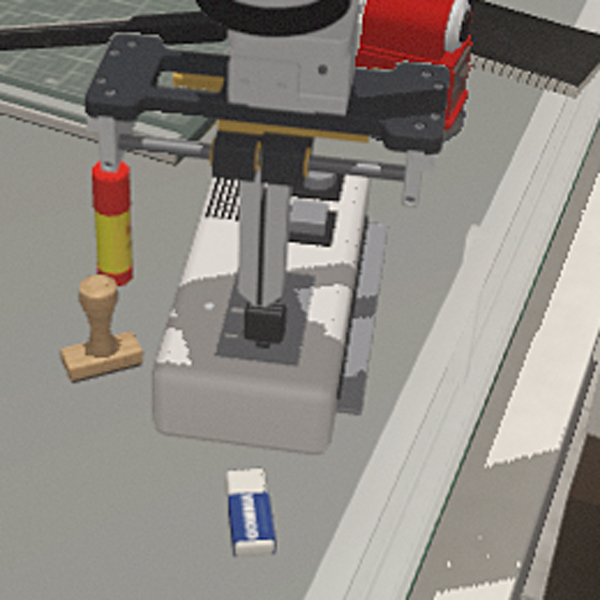

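The fingers are above and just left of the cap, and nothing else is near. I'll go down to about 8 mm above the top.

Emit:
{"fn": "servo_tool", "kwargs": {
  "plan": [
    [0, 0, 0.2, 0, 0, 0, 0],
    [0, 0, 0.35, 0, 0, 0, 0],
    [0, 0, 0.48, 0, 0, 0, 0],
    [0, 0, 0.48, 0, 0, 0, 0]
  ]
}}

```text
time: 5.18
tool_pos: [0.5089, 0.4373, 0.0876]
ee_rot: [-3.14, 0.001, 1.791]
wrist_force: [-1.0, 0.1, -1.0]
width: -0.0
finger_force: 0.0
```

Run:
```python
from h import *
o=robot.get_obs(); print(o["tool_pos"],o["ee_rot"],o["wrist_force"])
snap("side","s2")
im=cv2.imread("pics/s2.png")[200:340,260:400]; cv2.imwrite("pics/s2c.png",cv2.resize(im,(600,600),interpolation=cv2.INTER_CUBIC))
```

```text
[0.50888495 0.43728803 0.08760042] [-3.14000264e+00  1.15409538e-03  1.79090760e+00] [-1.02505159  0.05972877 -1.00450134]
```

View pics/s2c.png

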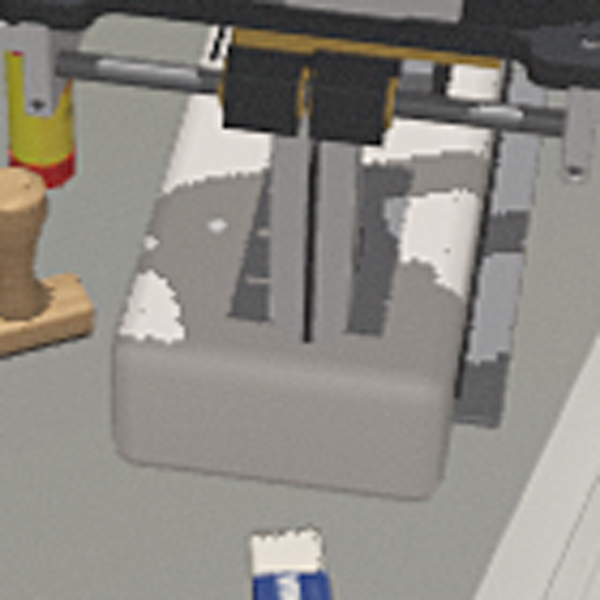

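The fingers stand centred behind the cap's left face without touching it. Now I'll push slowly to the right.

Emit:
{"fn": "servo_tool", "kwargs": {
  "plan": [
    [-0.04, 0, 0, 0, 0, 0, 0],
    [-0.08, 0, 0, 0, 0, 0, 0],
    [-0.11, 0, 0, 0, 0, 0, 0],
    [-0.14, 0, 0, 0, 0, 0, 0],
    [-0.17, 0, 0, 0, 0, 0, 0],
    [-0.2, 0, 0, 0, 0, 0, 0]
  ]
}}

```text
time: 5.73
tool_pos: [0.5136, 0.4222, 0.0903]
ee_rot: [3.138, -0.007, 1.793]
wrist_force: [-0.0, 5.6, 1.6]
width: 0.0005
finger_force: 2.8
```

Emit:
{"fn": "servo_tool", "kwargs": {
  "plan": [
    [-0.03, 0, 0, 0, 0, 0, 0],
    [-0.06, 0, 0, 0, 0, 0, 0],
    [-0.09, 0, 0, 0, 0, 0, 0],
    [-0.12, 0, 0, 0, 0, 0, 0],
    [-0.15, 0, 0, 0, 0, 0, 0]
  ]
}}

```text
time: 6.15
tool_pos: [0.5164, 0.4041, 0.0882]
ee_rot: [-3.141, 0.0, 1.792]
wrist_force: [0.2, 2.2, 0.9]
width: 0.0004
finger_force: 0.9
```

Emit:
{"fn": "servo_tool", "kwargs": {
  "plan": [
    [-0.03, 0, 0, 0, 0, 0, 0],
    [-0.06, 0, 0, 0, 0, 0, 0],
    [-0.09, 0, 0, 0, 0, 0, 0],
    [-0.12, 0, 0, 0, 0, 0, 0],
    [-0.15, 0, 0, 0, 0, 0, 0]
  ]
}}

```text
time: 6.57
tool_pos: [0.5198, 0.3897, 0.0883]
ee_rot: [-3.141, 0.0, 1.793]
wrist_force: [0.9, 1.0, 0.5]
width: 0.0004
finger_force: 0.4
```

Emit:
{"fn": "servo_tool", "kwargs": {
  "plan": [
    [-0.02, 0, 0, 0, 0, 0, 0],
    [-0.04, 0, 0, 0, 0, 0, 0],
    [-0.06, 0, 0, 0, 0, 0, 0],
    [-0.06, 0, 0, 0, 0, 0, 0]
  ]
}}

```text
time: 6.9
tool_pos: [0.5212, 0.3833, 0.0881]
ee_rot: [-3.141, 0.001, 1.792]
wrist_force: [0.3, -0.5, 0.9]
width: 0.001
finger_force: 0.0
```

Emit:
{"fn": "servo_tool", "kwargs": {
  "plan": [
    [-0.02, 0, 0, 0, 0, 0, 0],
    [-0.03, 0, 0, 0, 0, 0, 0],
    [-0.03, 0, 0, 0, 0, 0, 0]
  ]
}}

```text
time: 7.15
tool_pos: [0.5215, 0.3819, 0.0882]
ee_rot: [-3.141, -0.002, 1.793]
wrist_force: [-0.5, 3.7, -1.6]
width: 0.0005
finger_force: 1.8
```

Emit:
{"fn": "servo_tool", "kwargs": {
  "plan": [
    [-0.02, 0, 0, 0, 0, 0, 0],
    [-0.03, 0, 0, 0, 0, 0, 0],
    [-0.03, 0, 0, 0, 0, 0, 0]
  ]
}}

```text
time: 7.4
tool_pos: [0.5215, 0.3816, 0.0882]
ee_rot: [3.141, -0.007, 1.794]
wrist_force: [-1.2, 9.9, -3.0]
width: 0.0003
finger_force: 4.8
```

Emit:
{"fn": "servo_tool", "kwargs": {
  "plan": [
    [-0.02, 0, 0, 0, 0, 0, 0],
    [-0.03, 0, 0, 0, 0, 0, 0],
    [-0.03, 0, 0, 0, 0, 0, 0]
  ]
}}

```text
time: 7.65
tool_pos: [0.5216, 0.3815, 0.0883]
ee_rot: [3.14, -0.012, 1.795]
wrist_force: [-2.3, 15.1, -4.4]
width: 0.0005
finger_force: 7.7
```

15 N with no movement means a rigid stop. I'll back off, lift and check.

Emit:
{"fn": "servo_tool", "kwargs": {
  "plan": [
    [0.07, 0, 0, 0, 0, 0, 0],
    [0.17, 0, 0, 0, 0, 0, 0],
    [0.17, 0, -0.3, 0, 0, 0, 0],
    [0.17, 0, -0.6, 0, 0, 0, 0],
    [0.17, 0, -0.6, 0, 0, 0, 0]
  ]
}}

```text
time: 8.07
tool_pos: [0.5225, 0.3934, 0.1562]
ee_rot: [3.13, -0.002, 1.792]
wrist_force: [1.3, 0.1, 1.5]
width: 0.0003
finger_force: 0.0
```

Emit:
{"fn": "servo_tool", "kwargs": {
  "plan": [
    [-0.9, -0.2, -0.6, 0, 0, 0, 0],
    [-0.9, -0.2, -0.6, 0, 0, 0, 0],
    [-0.9, -0.2, -0.6, 0, 0, 0, 0],
    [-0.9, -0.2, -0.6, 0, 0, 0, 0],
    [-0.9, -0.2, -0.6, 0, 0, 0, 0]
  ]
}}

```text
time: 8.48
tool_pos: [0.5206, 0.2987, 0.2102]
ee_rot: [3.138, 0.0, 1.79]
wrist_force: [-0.1, 0.0, -0.4]
width: 0.0004
finger_force: 0.0
```

Run:
```python
from h import *
np.set_printoptions(precision=4,suppress=True)
o=robot.get_obs(); print(o["tool_pos"],o["ee_rot"],o["time"],np.max(np.abs(o["qvel"])))
snap("wrist","w1")
for n,z in dict(lever_cap=.088,round_key_top=.077,square_key_top=.077).items():
    for r in robot.find_in(n,"wrist")[:2]: print(n,round(r["conf"],2),np.round(r["extent"]),wz(r["extent"][:2],z,o))
```

```text
[0.5206 0.2987 0.2102] [3.1381 0.     1.7896] 8.4833 0.04101277820312744
lever_cap 0.92 [350. 156.  32.  22.] [0.528  0.3646 0.088 ]
round_key_top 0.55 [336. 236.  35.  27.] [0.5321 0.3003 0.077 ]
square_key_top 0.67 [334. 239.  30.  32.] [0.5315 0.2971 0.077 ]
```

View pics/w1.png

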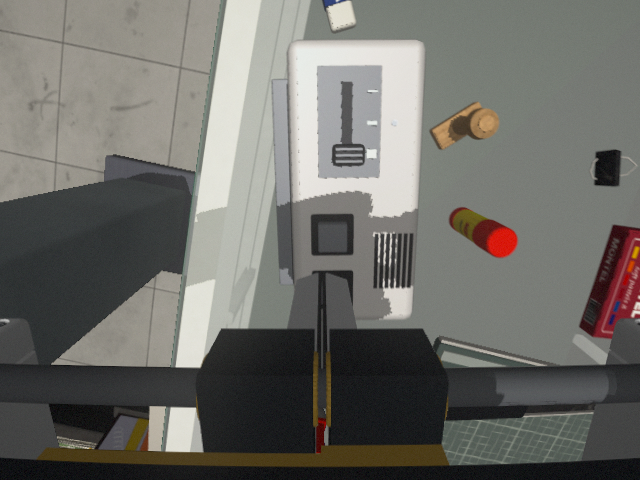

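The cap at (350,155) sits level with the third mark, so the lever is home; the square key is at (333,235). Next is the round key.

Emit:
{"fn": "servo_tool", "kwargs": {
  "plan": [
    [-0.53, 0.09, 0.1, 0, 0, 0, 0],
    [-0.53, 0.09, 0.4, 0, 0, 0, 0],
    [-0.53, 0.09, 0.7, 0, 0, 0, 0],
    [-0.53, 0.09, 0.95, 0, 0, 0, 0],
    [-0.53, 0.09, 0.95, 0, 0, 0, 0]
  ]
}}

```text
time: 9.1
tool_pos: [0.5356, 0.2489, 0.1051]
ee_rot: [-3.127, 0.002, 1.793]
wrist_force: [-1.0, 0.5, -1.2]
width: 0.0003
finger_force: 0.0
```

Run:
```python
from h import *
o=robot.get_obs(); print(o["tool_pos"],o["ee_rot"],o["wrist_force"])
snap("side","s3")
im=cv2.imread("pics/s3.png")[130:270,290:430]; cv2.imwrite("pics/s3c.png",cv2.resize(im,(600,600),interpolation=cv2.INTER_CUBIC))
```

```text
[0.5356491  0.2489079  0.10508634] [-3.12671510e+00  1.88955925e-03  1.79288780e+00] [-0.99703962  0.4832604  -1.2301146 ]
```

View pics/s3c.png

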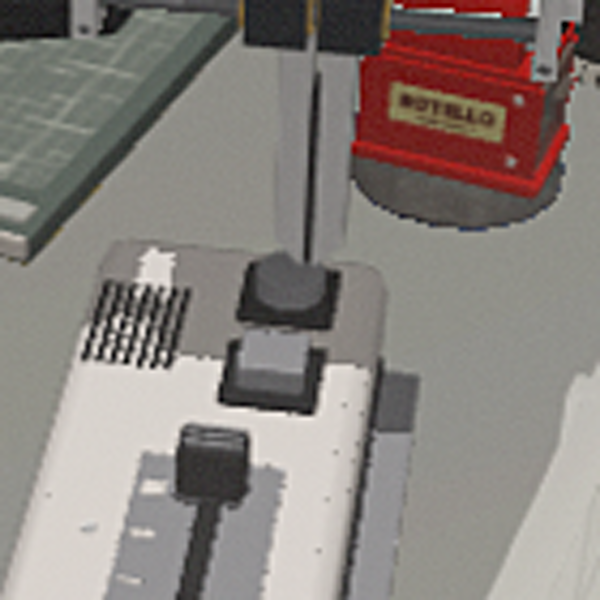

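The fingers are over the round key, slightly toward the front. I'll correct 4 mm and press.

Emit:
{"fn": "servo_tool", "kwargs": {
  "plan": [
    [0, 0.04, 0, 0, 0, 0, 0],
    [0, 0.04, 0.03, 0, 0, 0, 0],
    [0, 0.04, 0.06, 0, 0, 0, 0],
    [0, 0.04, 0.08, 0, 0, 0, 0],
    [0, 0.04, 0.08, 0, 0, 0, 0]
  ]
}}

```text
time: 9.57
tool_pos: [0.5442, 0.2511, 0.106]
ee_rot: [3.141, 0.0, 1.792]
wrist_force: [-0.6, -0.0, -0.5]
width: 0.0002
finger_force: 0.0
```

Emit:
{"fn": "servo_tool", "kwargs": {
  "plan": [
    [0, 0, 0.02, 0, 0, 0, 0],
    [0, 0, 0.04, 0, 0, 0, 0],
    [0, 0, 0.06, 0, 0, 0, 0],
    [0, 0, 0.06, 0, 0, 0, 0]
  ]
}}

```text
time: 9.9
tool_pos: [0.5437, 0.2507, 0.0989]
ee_rot: [-3.141, 0.0, 1.792]
wrist_force: [-0.5, 0.3, 1.2]
width: 0.0008
finger_force: 0.0
```

Emit:
{"fn": "servo_tool", "kwargs": {
  "plan": [
    [-0.01, -0.03, 0, 0, 0, 0, 0],
    [-0.01, -0.03, 0.03, 0, 0, 0, 0],
    [-0.01, -0.03, 0.05, 0, 0, 0, 0],
    [-0.01, -0.03, 0.05, 0, 0, 0, 0]
  ]
}}

```text
time: 10.23
tool_pos: [0.5412, 0.2491, 0.0941]
ee_rot: [-3.141, 0.0, 1.792]
wrist_force: [-0.7, -0.1, 0.7]
width: 0.0002
finger_force: 0.6
```

Emit:
{"fn": "servo_tool", "kwargs": {
  "plan": [
    [0, 0, 0.02, 0, 0, 0, 0],
    [0, 0, 0.04, 0, 0, 0, 0],
    [0, 0, 0.06, 0, 0, 0, 0],
    [0, 0, 0.06, 0, 0, 0, 0]
  ]
}}

```text
time: 10.57
tool_pos: [0.5413, 0.2492, 0.0887]
ee_rot: [3.141, 0.0, 1.792]
wrist_force: [-1.8, -0.7, 4.7]
width: 0.0006
finger_force: 2.2
```

Emit:
{"fn": "servo_tool", "kwargs": {
  "plan": [
    [0, 0, 0.02, 0, 0, 0, 0],
    [0, 0, 0.03, 0, 0, 0, 0],
    [0, 0, 0.03, 0, 0, 0, 0]
  ]
}}

```text
time: 10.82
tool_pos: [0.5414, 0.2492, 0.0881]
ee_rot: [3.141, 0.0, 1.792]
wrist_force: [-4.6, -3.1, 11.3]
width: 0.0005
finger_force: 5.9
```

The key has bottomed out at 11 N. Now I'll lift clear.

Emit:
{"fn": "servo_tool", "kwargs": {
  "plan": [
    [0, 0, -0.2, 0, 0, 0, 0],
    [0, 0, -0.5, 0, 0, 0, 0],
    [0, 0, -1, 0, 0, 0, 0],
    [0, 0, -1, 0, 0, 0, 0],
    [0, 0, -1, 0, 0, 0, 0],
    [0, 0, -1, 0, 0, 0, 0]
  ]
}}

```text
time: 11.32
tool_pos: [0.5415, 0.2493, 0.1851]
ee_rot: [3.141, -0.0, 1.792]
wrist_force: [-0.1, 0.1, -0.6]
width: 0.0003
finger_force: 0.0
```

Run:
```python
from h import *
o=robot.get_obs(); print(o["tool_pos"],o["wrist_force"])
snap("side","s4")
im=cv2.imread("pics/s4.png")[130:370,230:470]; cv2.imwrite("pics/s4c.png",cv2.resize(im,(600,600),interpolation=cv2.INTER_CUBIC))
```

```text
[0.54147343 0.24930973 0.18512829] [-0.11910401  0.06016639 -0.64230244]
```

View pics/s4c.png

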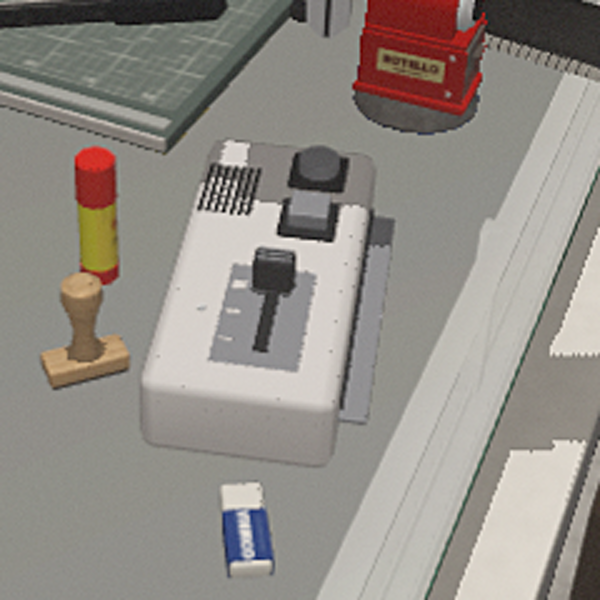

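The lever is at the far end, both keys are up, and the stamp, glue and eraser haven't moved. Handing in.

```bash
python3 -c "
from bench import robot
print(robot.close_job())"
```

```text
the job is handed in; nothing more can be done
None
```

The job is handed in (no verdict came back): the lever is at its second stop, the round key was pressed fully down and came back up, the square key was not touched, and the stamp, glue stick and eraser stand where they were.

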